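Check-weigh a handheld meter and pack it in its cradle

TASK

Draw the handheld meter out from under the clear riser, lay it screen up in the middle of the scale's pan and let go. While it lies there, press the wide flat key on the scale's keypad with the fingertips until about 5 N is felt and keep it pressed for about half a second, never harder than 25 N and leaving the two small keys alone. Then take the meter again, by its middle so that the fingers fit the cradle's finger gaps, and lay it flat, screen up, on the floor of the shipping cradle without dropping it; leave the reel, the tin and the case where they are.

Things in the scene. Friction and masses are not known exactly. Their poses are not given: they have to be found in the camera images.
- meter: Handheld meter: grey box 150 (x) x 56 (y) x 36 (z) mm, on its face a screen and a black dial 36 mm across, 5 mm tall; 0.2 to 0.4 kg. Origin: centre of its underside (also its centre of mass in plan); z out of the face, x along its length to the screen end. It starts flat on the bench, 50 to 62 mm of its -x end sticking out of the riser's open front. Grip across the 56 mm.
- riser: Fixed clear acrylic bridge, 190 mm wide (y), 170 mm deep (x): 6 mm board, underside 55 mm over the bench, on side walls 178 mm apart; front and back open. Origin on the bench under the middle of the board's front edge; the board runs from there to +x, the front faces -x (to the robot). Stands left or right, the cradle on the other side.
- scale: Fixed bench scale, base 250 (x) x 170 (y) x 35 (z) mm, origin under the centre of the base; keypad at the -x end (robot side), square pan at the +x end.
- pan (a point): Centre of the scale pan's top, a flat rigid steel plate 160 x 160 mm, 52 mm over the bench, no rim; its axes are the scale's.
- key_top (a point): Centre of the top of the wide membrane key: 30 (x) x 52 (y) mm, flat, 37.5 mm over the bench and 2 mm proud of the keypad, moves down at most 1.5 mm (about 2.5 N per mm, then a firm stop); axes are the scale's. It lies 133 mm to -x of the pan's centre and 40 mm to its -y.
- key_wide: The wide key itself (origin 2 mm below its top at rest).
- key_a: Small key 22 (x) x 20 (y) mm on the same keypad, same height as the wide key, centre 62 mm to +y of the wide key's centre; not to be pressed.
- key_b: Second small key of the same size, centre 96 mm to +y of the wide key's centre; not to be pressed.
- cradle: Fixed plywood shipping cradle: open box, inside 162 (x) x 68 (y) mm, floor 4 mm thick, walls 6 mm thick and 40 mm high over the bench; both long walls have an 84 mm wide gap in their middle, open down to the floor, for the fingers. Origin under its centre, z up. The meter may lie either way round in it.
- reel: Loose solder reel, 56 mm across, 50 mm tall, bystander; origin at the centre of its underside.
- tin: Loose flat round flux tin, 62 mm across, 22 mm tall, bystander standing on the back of the riser's board (top 61 mm over the bench); origin at the centre of its underside.
- case: Loose small-parts case 70 (x) x 115 (y) x 30 (z) mm, bystander; origin at the centre of its underside.

How it is judged:
On the way, in this order (a step that is already met when the one before it is completed fails the run):
1. the meter lies screen up and still on the pan, its centre within 40 mm of the pan's, let go (horizontal distance between meter and pan below 0.04 m and z of meter in the frame of pan below 0.005 m and angle between meter's own z axis and vertical below 0.06 rad and linear speed of meter below 0.03 m/s and contact force between the fingers and meter below 0.1 N), for 0.2 s.
2. the fingers press the wide key with more than 4 N for 0.3 s while the meter lies on the pan (contact force between the fingers and key_wide above 4 N and horizontal distance between meter and pan below 0.04 m and z of meter in the frame of pan below 0.005 m and angle between meter's own z axis and vertical below 0.06 rad), for 0.3 s.
At the end, for the whole second after the job is handed in: the meter lies still, flat and screen up (within 0.06 rad) on the cradle's floor (within 5 mm), between its walls (centre within 12 mm, along it within 0.2 rad), either way round (z of meter in the frame of cradle between 0.001 and 0.009 m and horizontal distance between meter and cradle below 0.012 m and angle between the x axis of meter and the x axis of cradle, either way round below 0.2 rad and angle between meter's own z axis and vertical below 0.06 rad and linear speed of meter below 0.02 m/s); the robot touches nothing.
It fails at once if the wide key is pressed with more than 25 N (contact force between anything else and key_wide above 25 N).
It fails at once if a small key is pressed with more than 2 N (contact force between anything else and key_a above 2 N or contact force between anything else and key_b above 2 N).
It fails at once if the meter is dropped: out of the fingers and falling faster than 0.6 m/s (contact force between the fingers and meter below 0.1 N and linear speed of meter above 0.6 m/s).
It fails at once if the reel, tin or case is moved by more than 30 mm (distance of any of reel, tin, case from where it was at the start of the episode above 0.03 m).
It also fails if it takes over 69 s, if anything falls off the work surface, if the arm or the gripper's body presses on something with over 40 N, if the wrist force passes 120 N, or if a joint passes its speed limit or range.

ROBOT

A 6-joint arm with a two-finger parallel gripper is mounted at the origin on the work surface. World frame = base frame: x ahead of the robot, y to its left, z up, the work surface at z = 0. Lengths are in m, angles in rad, forces in N, time in s.
With the tool pointing down it reaches from about 0.375 to 0.9 m from the base axis. Payload 3.1 kg.
Tool frame: the origin (TCP) lies at the very end of the fingers, on their centre line; the grasp point (between the pads) lies 19 mm behind it; z points along the fingers, y is the line along which they close (so a half turn about z gives the same grasp; the last joint's range is limited). The gripper opens to 87 mm and grips with 3 to 60 N. Pads are 19 mm wide; open, the fingers measure 117 mm over their backs; the gripper's body (75 mm by 190 mm) begins 51 mm behind the grasp point.
Start: joints at [0.922, 0.527, 1.433, -0, 1.181, -0.178], TCP at [0.283, 0.557, 0.223] pointing down, gripper open.
Joint ranges: [-3.08, 3.08], [-0.75, 2.2], [0.22, 2.44], [-1.43, 4.57], [0, 2.65], [-2.85, 2.85]. Speed limits (rad/s): [2.79, 2.79, 3.14, 3.14, 3.14, 3.14].

INTERFACE

Orientations are given as [roll, pitch, yaw] about the fixed x, y, z axes, in that order (R = Rz(yaw) Ry(pitch) Rx(roll)).
In Python, from workcell import manip gives the robot as it stands. Calls block until the motion is done:
- manip.move_pose(position, orientation): joint-space move of the TCP to a pose.
- manip.movel(position, rotation=None, rate=0.15, guard=None): straight line of the TCP; rotation=None keeps the orientation; rate is the mean speed in m/s. With guard (N) it stops when the force on the tool has changed by that much, and returns True; else False.
- manip.move_j(angles): joint-space move.
- manip.gripper_to(opening, strength=None): finger opening in m; strength is the grip in N (None keeps the last); returns when the fingers have stopped.
- manip.pause(seconds).
- manip.ik(position, orientation): joint angles nearest the present ones, or None.
- manip.state(): the state.
- manip.camera(name): name is "side" or "top" or "wrist"; returns the picture (384x512x3 uint8, red, green, blue); there is no depth.
- manip.camera_model(name): a dict with "K" (3x3 intrinsics, pixels), "rvec" (rotation vector, rad) and "tvec" (3), from world to camera coordinates, as OpenCV has them. Camera axes: x right, y down, z forward; pixel columns grow to the right and rows downward; lengths in m; the calibration is good to about 2 mm. A picture is of the moment at which its call begins: read the wrist's pose just before it. camera_model takes no time and is no camera call; for the wrist camera it gives the pose at the moment of the call.
A pose or a line that the arm cannot do raises manip.MotionError and nothing moves.
- manip.hand_in(): hands the job in; it is judged then, once.
The state is a dict: "time_s": time; "joints": joint angles; "joint_vel": joint speeds; "effort": joint torques, N m; "position": TCP position; "ee_rot": TCP orientation; "contact_force": force on the tool from outside, world axes, zero at the start; "ft_torque": the same for the moment, N m; "gripper_width": finger opening in m; "grip_force": force on a finger pad.
Only numpy, scipy, OpenCV 4.12 (cv2) and the standard library are available. Lean on these libraries where they do the work, as an engineer would, in place of code of your own. Each camera call takes 0.05 s, during which the arm holds its last target. There are 200 camera calls.

## Working session

There is one attempt and no reset: what is moved stays moved. The work goes in short steps, each a Python script; the robot and the scene stay as the last script left them, time stands still between calls to the robot, and variables do not carry over. Pictures are saved under pics/ and viewed, at most 10 in all, crops included, and the job is handed in when it is done.

```bash
mkdir -p pics; ls
python3 - <<'E'
from workcell import manip
import cv2
for n in("top","side"):
    im=manip.camera(n); cv2.imwrite(f"pics/{n}0.png",im[:,:,::-1]); m=manip.camera_model(n); print(n,m)
print(manip.state()["time_s"],manip.state()["ee_rot"])
E
```

```text
pics
workcell.py
top {'K': array([[377.41351618,   0.        , 257.67748911],
       [  0.        , 377.41351618, 185.4756651 ],
       [  0.        ,   0.        ,   1.        ]]), 'rvec': array([ 2.22418583, -2.16135438,  0.09395862]), 'tvec': array([-0.02883096,  0.58384246,  1.25803806])}
side {'K': array([[437.8461433 ,   0.        , 256.12061262],
       [  0.        , 437.8461433 , 190.32103792],
       [  0.        ,   0.        ,   1.        ]]), 'rvec': array([ 2.06679372, -0.87108212,  0.41942932]), 'tvec': array([-0.43097415,  0.29142954,  1.10938118])}
0.1 [-3.13955501e+00 -3.64838158e-04  2.67173838e+00]
```

View pics/top0.png

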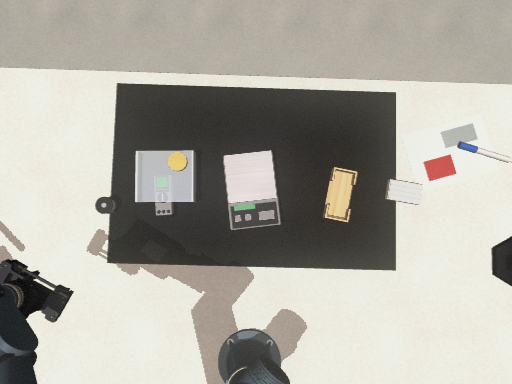

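View pics/side0.png

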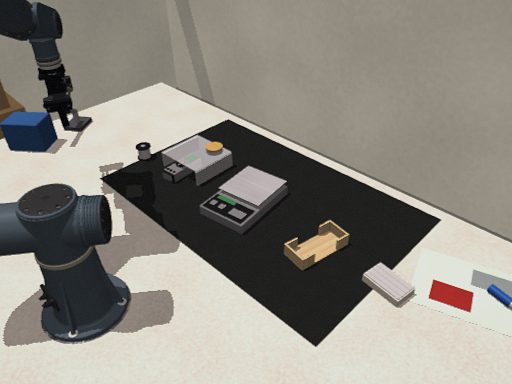

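The top view shows the riser at about (165,177) with the meter's end at (164,209), and the tin at (177,161). The scale is at (252,190) with its keypad at the bottom, the wide key at about (266,215). The cradle is at (340,194), the case at (404,191) and the reel at (105,205). The side view agrees. Next I'll get coarse positions and closer wrist views.

```bash
cat > h.py <<'E'
from workcell import manip
import numpy as np, cv2
def ray(m,px,z):
    """pixels (N,2) -> world points on plane z"""
    R=cv2.Rodrigues(m["rvec"])[0]; px=np.atleast_2d(np.float64(px))
    d=(R.T@np.linalg.inv(m["K"])@np.c_[px,np.ones(len(px))].T).T
    c=-R.T@np.ravel(m["tvec"])
    return c+d*((z-c[2])/d[:,2])[:,None]
def proj(m,P): return cv2.projectPoints(np.float64(P).reshape(-1,1,3),m["rvec"],m["tvec"],m["K"],None)[0].reshape(-1,2)
def shot(name,tag):
    m=manip.camera_model(name); im=manip.camera(name)
    cv2.imwrite(f"pics/{tag}.png",im[:,:,::-1]); np.savez(f"pics/{tag}.npz",im=im,**m); return m,im
def load(tag):
    d=np.load(f"pics/{tag}.npz"); return d,d["im"]
E
python3 - <<'E'
from h import *
m=manip.camera_model("top")
for n,p,z in [("meter",[[156,202],[172,202],[172,214],[156,215]],.036),("riser",[[136,151],[194,151],[194,202],[136,202]],.061),
 ("scale",[[223,155],[272,150],[280,224],[231,230]],.04),("key",[266,215],.0375),("cradle",[[333,167],[357,169],[348,222],[324,218]],.04),("case",[404,191],.03),("reel",[105,205],.05),("tin",[177,161],.083)]:
    print(n,ray(m,p,z)[:,:2].round(3).tolist())
w=manip.camera_model("wrist"); R=cv2.Rodrigues(w["rvec"])[0]; s=manip.state()
c=-R.T@np.ravel(w["tvec"]); from scipy.spatial.transform import Rotation as Ro
T=Ro.from_euler("xyz",s["ee_rot"])
print("cam in tool",T.inv().apply(c-s["position"]),"axes",(T.inv().as_matrix()@R.T).round(2).tolist(),w["K"])
E
```

```text
meter [[0.518, 0.324], [0.52, 0.271], [0.48, 0.27], [0.475, 0.322]]
riser [[0.683, 0.391], [0.689, 0.201], [0.521, 0.195], [0.516, 0.383]]
scale [[0.682, 0.107], [0.704, -0.057], [0.457, -0.089], [0.433, 0.072]]
key [[0.486, -0.042]]
cradle [[0.653, -0.263], [0.648, -0.344], [0.47, -0.316], [0.481, -0.235]]
case [[0.58, -0.507]]
reel [[0.504, 0.487]]
tin [[0.652, 0.251]]
cam in tool [ 0.07068323 -0.00068027 -0.16107645] axes [[-0.0, -0.97, -0.26], [1.0, -0.0, 0.0], [-0.0, -0.26, 0.97]] [[333.1213705    0.         258.78925281]
 [  0.         333.1213705  195.7911081 ]
 [  0.           0.           1.        ]]
```

Run:
```python
from h import *
for tag,p in [("cr",[.53,-.29,.2]),("sc",[.54,0,.22]),("me",[.47,.297,.2])]:
    manip.move_pose(p,[np.pi,0,np.pi]); manip.pause(.2); shot("wrist",tag); print(tag,manip.state()["time_s"],manip.state()["joints"])
a=[cv2.imread(f"pics/{t}.png") for t in("cr","sc","me")]
```

```text
cr 3.4417 [-6.84780827e-01  5.25139188e-01  1.51022601e+00  5.91195204e-05
  1.10626585e+00 -2.25620752e+00]
sc 4.8083 [-2.09140419e-01  4.17258416e-01  1.64856894e+00 -1.14198954e-04
  1.07585645e+00 -1.77796598e+00]
me 6.225 [ 3.60412769e-01  4.63116630e-01  1.63146251e+00 -1.06962385e-04
  1.04676924e+00 -1.20833997e+00]
```

View pics/cr.png

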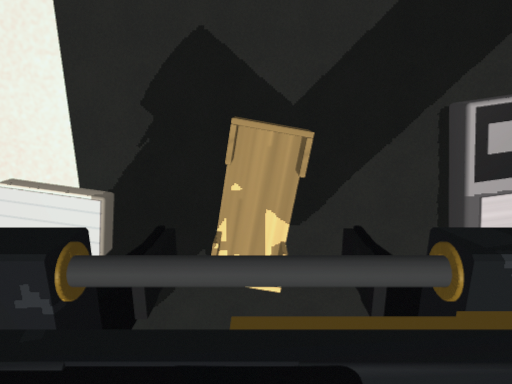

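View pics/sc.png

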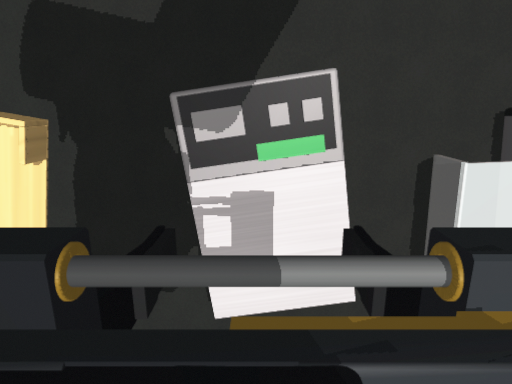

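View pics/me.png

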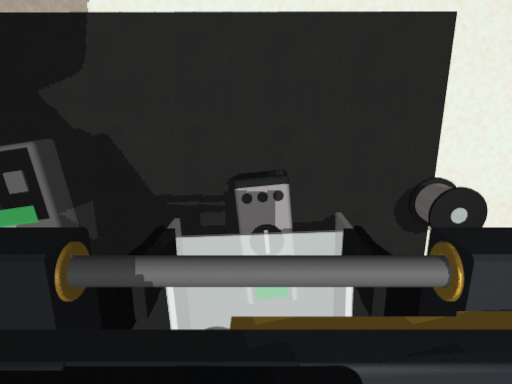

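The wrist views have -x pointing up and +y to the right.
- **Cradle:** front-wall top corners at about (233,118) and (313,133).
- **Scale:** pan corners at (190,182), (345,160), (355,298) and (215,318), with the wide key around (218,123).
- **Meter:** end corners at (235,182) and (288,176), sticking out of the riser, whose front edge is near row 232.

I'll refine these corners and check them against the known sizes.

Run:
```python
from h import *
def sub(tag,pts,z,w=4):
    m,im=load(tag); g=cv2.cvtColor(im,cv2.COLOR_RGB2GRAY)
    p=cv2.cornerSubPix(g,np.float32(pts).reshape(-1,1,2),(w,w),(-1,-1),(3,50,.01)).reshape(-1,2)
    P=ray(m,p,z); print(tag,p.round(1).tolist(),P[:,:2].round(4).tolist(),"d",np.linalg.norm(np.diff(P,axis=0),axis=1).round(4)); return P
P=sub("sc",[[190,182],[345,160],[355,298],[215,318]],.052); print("pan c",P.mean(0))
B=sub("sc",[[172,95],[336,69]],.035)
K=sub("sc",[[191,112],[242,106],[245,135],[196,141]],.0375,3); print("key",K.mean(0))
sub("sc",[[268,105],[286,102],[290,122],[271,125]],.0375,3)
sub("cr",[[233,118],[313,133]],.04); sub("me",[[235,184],[288,178],[293,232],[238,232]],.036)
sub("me",[[176,235],[343,231]],.061)
# colour masks
m,im=load("me")
a=np.hstack([cv2.resize(im[160:260,215:315],(400,400),interpolation=0)])
c=load("cr")[1][105:305,190:340]; t=cv2.imread("pics/top0.png")[160:230,315:367][:,:,::-1]
out=np.zeros((520,780,3),np.uint8)
out[:400,:400]=a; out[:400,400:700]=cv2.resize(c,(300,400),interpolation=0); cv2.imwrite("pics/crop.png",out[:400,:,::-1])
```

```text
sc [[187.5, 184.60000610351562], [343.8999938964844, 160.8000030517578], [355.0, 300.79998779296875], [214.5, 318.1000061035156]] [[0.5444, -0.0736], [0.5207, 0.0832], [0.6778, 0.1053], [0.6993, -0.052]] d [0.1586 0.1586 0.1588]
pan c [0.61053559 0.01573628 0.052     ]
sc [[169.60000610351562, 93.5999984741211], [335.5, 67.9000015258789]] [[0.4556, -0.0898], [0.4321, 0.0738]] d [0.1652]
sc [[190.39999389648438, 112.19999694824219], [239.6999969482422, 104.69999694824219], [244.89999389648438, 134.1999969482422], [196.1999969482422, 141.39999389648438]] [[0.4735, -0.0696], [0.4664, -0.0202], [0.4954, -0.0154], [0.5025, -0.0653]] d [0.0499 0.0294 0.0504]
key [ 0.48446276 -0.04259917  0.0375    ]
sc [[267.70001220703125, 105.0], [286.5, 101.69999694824219], [289.3999938964844, 123.5], [270.70001220703125, 126.19999694824219]] [[0.4669, 0.0076], [0.4638, 0.0263], [0.4849, 0.0297], [0.4875, 0.0107]] d [0.0189 0.0214 0.0191]
cr [[230.89999389648438, 117.9000015258789], [314.20001220703125, 132.1999969482422]] [[0.4686, -0.3157], [0.4818, -0.2369]] d [0.0799]
me [[235.0, 184.0], [288.0, 178.0], [291.70001220703125, 232.5], [239.1999969482422, 234.60000610351562]] [[0.4737, 0.272], [0.4677, 0.3249], [0.5256, 0.3298], [0.5277, 0.2752]] d [0.0532 0.058  0.0547]
me [[175.10000610351562, 237.60000610351562], [342.70001220703125, 230.3000030517578]] [[0.5208, 0.215], [0.5139, 0.3761]] d [0.1612]
```

View pics/crop.png

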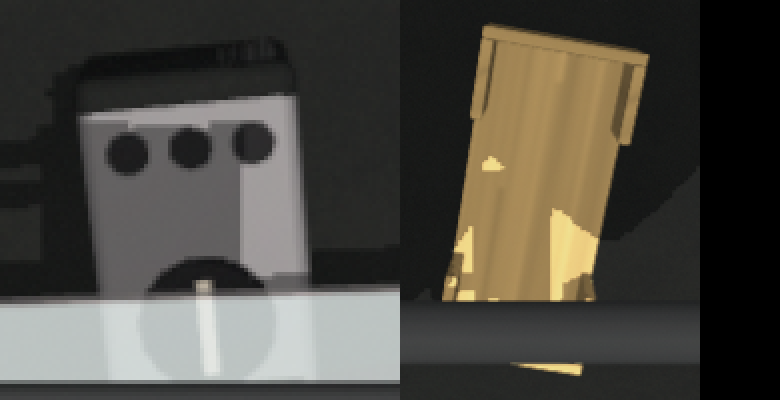

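Run:
```python
from h import *
m,im=load("me")
q=np.array([[80,119],[297,94],[309,290],[97,295]])/4+[215,160]-.5
P=ray(m,q,.036)[:,:2]; print(P.round(4)); e=P[:2].mean(0)
L=P[3]-P[0];Rr=P[2]-P[1];E=P[1]-P[0]; print([np.arctan2(v[1],v[0]) for v in(L,Rr)],np.arctan2(-E[0],E[1]),np.linalg.norm(E),e)
```

```text
[[0.4791 0.2714]
 [0.4728 0.3258]
 [0.525  0.3299]
 [0.5262 0.2748]]
[np.float64(0.0718085894423401), np.float64(0.07936663450268105)] 0.11431171193860894 0.054718846378684134 [0.47595452 0.29859223]
```

Run:
```python
from h import *
yaw=.085; u=np.array([np.cos(yaw),np.sin(yaw),0]); o=[np.pi,0,yaw-np.pi]
g=np.array([.476,.2986,.010])+.016*u
manip.gripper_to(.087)
manip.move_pose(g+[0,0,.09],o); print(manip.movel(g,rate=.12,guard=12)); 
manip.gripper_to(.03,25); s=manip.state(); print(s["gripper_width"],s["grip_force"],s["position"])
manip.movel(g-.122*u,rate=.1); s=manip.state(); print(s["gripper_width"],s["contact_force"],s["position"])
manip.gripper_to(.087)
p=manip.state()["position"]; manip.movel(np.array(p)+[0,0,.1],rate=.25)
manip.move_pose([.485,.292,.2],o); manip.pause(.2); shot("wrist","me2"); print(manip.state()["time_s"])
```

```text
False
0.05581395532130002 24.98033860232681 [0.49198525 0.29998656 0.01015268]
0.0558611794484289 [-2.65467123  1.39459873  5.59893224] [0.36979314 0.28955355 0.01009744]
12.1
```

View pics/me2.png

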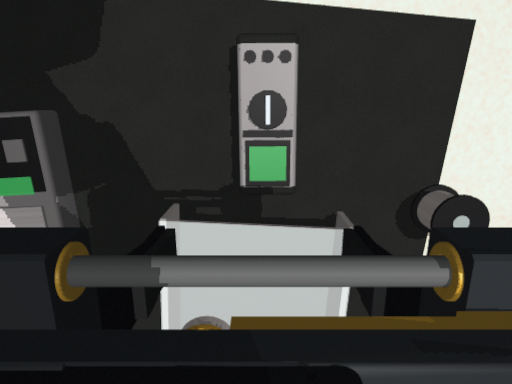

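The meter now lies clear of the riser. Its grey face spans (238,43), (297,43), (295,188) and (240,188), with the screen at the far (+x) end.

Run:
```python
from h import *
m,im=load("me2")
hsv=cv2.cvtColor(im,cv2.COLOR_RGB2HSV)
mask=((hsv[...,2]>80)).astype(np.uint8); mask[:, :225]=0; mask[:,310:]=0; mask[205:]=0; mask[:20]=0
cs=cv2.findContours(mask,0,2)[0]; c=max(cs,key=cv2.contourArea); r=cv2.minAreaRect(c)
B=cv2.boxPoints(r); P=ray(m,B,.036)[:,:2]; print(r,P.round(4).tolist(),np.linalg.norm(np.diff(P,axis=0),axis=1),P.mean(0))
P2=ray(m,[[238,43],[297,43],[295,188],[240,188]],.036)[:,:2]; print(P2.round(4).tolist(),P2.mean(0))
```

```text
((267.0, 114.0), (60.0, 144.0), 0.0) [[0.4875, 0.2702], [0.3556, 0.2612], [0.351, 0.3147], [0.4825, 0.3297]] [0.13222825 0.05373707 0.1322557 ] [0.4191512  0.29395238]
[[0.3563, 0.2621], [0.3519, 0.3148], [0.4847, 0.3279], [0.4893, 0.2733]] [0.42054022 0.29455428]
```

Run:
```python
from h import *
o=[np.pi,0,.085-np.pi]; g=np.array([.4205,.2941,.010])
manip.move_pose(g+[0,0,.10],o); print(manip.movel(g,rate=.12,guard=12))
manip.gripper_to(.03,30); s=manip.state(); print(s["gripper_width"],s["grip_force"])
manip.movel(g+[0,0,.15],rate=.15); s=manip.state(); print("held",s["gripper_width"],s["contact_force"],s["ft_torque"])
o2=[np.pi,0,.139-np.pi]; p=np.array([.6105,.0157,.062])
manip.move_pose(p+[0,0,.05],o2)
print(manip.movel(p+[0,0,.004],rate=.08), manip.movel(p-[0,0,.003],rate=.015,guard=4)); s=manip.state(); print(s["position"],s["contact_force"])
manip.gripper_to(.087); manip.pause(.3)
manip.movel(p+[0,0,.08],rate=.2); shot("side","pan"); print(manip.state()["time_s"])
```

```text
False
0.05545533084190441 29.982722075656056
held 0.05563155999895331 [ 0.71553823 -0.62718361 -2.14296078] [ 0.00870488 -0.02897968 -0.01384211]
False True
[0.61105196 0.01557217 0.06212739] [0.72371393 0.9035002  5.35253035]
19.5083
```

Run:
```python
from h import *
o=[np.pi,0,.139-np.pi]; k=np.array([.4843,-.0425,.0375])
manip.gripper_to(0,20)
manip.move_pose(k+[0,0,.06],o); manip.movel(k+[0,0,.006],rate=.12); manip.pause(.1)
f0=manip.state()["contact_force"][2]
hit=manip.movel(k-[0,0,.004],rate=.008,guard=4.8); s=manip.state(); z=s["position"][2]; f=s["contact_force"][2]-f0
print(hit,z,f,f0)
zc=z
for i in range(8):
    manip.pause(.06); f=manip.state()["contact_force"][2]-f0; print(round(f,2),end=" ")
    if 5<f<9: break
    zc+= -.0002 if f<=5 else .0002
    manip.movel([k[0],k[1],zc],rate=.01)
for i in range(6): manip.pause(.1); print(round(manip.state()["contact_force"][2]-f0,2),end=" ")
manip.movel(k+[0,0,.09],rate=.15)
s=manip.state(); print(s["time_s"],s["contact_force"])
manip.gripper_to(.087)
manip.move_pose([.70,.02,.26],o); manip.pause(.2); shot("wrist","pan2")
```

```text
True 0.03640894879124325 5.561678105011663 -0.9533776654347499
5.37 6.2 5.66 5.83 7.23 6.38 6.46 24.6583 [ 0.05901695  0.85039527 -0.6241376 ]
```

View pics/pan2.png

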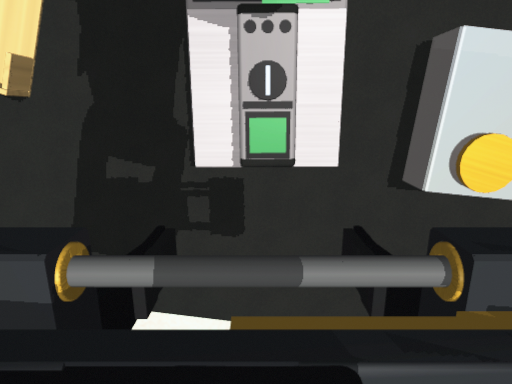

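The key held at about 6 N. The meter sits square and centred on the pan, its grey face running from (240,13) to (295,160). One more view of the cradle will settle its pose.

Run:
```python
from h import *
manip.move_pose([.645,-.305,.2],[np.pi,0,-.166-np.pi]); manip.pause(.2); shot("wrist","cr2"); print(manip.state()["time_s"],manip.state()["joints"])
```

```text
28.9583 [-5.95796350e-01  6.72948089e-01  1.20802433e+00  1.19207259e-04
  1.26018911e+00 -2.00269020e+00]
```

View pics/cr2.png

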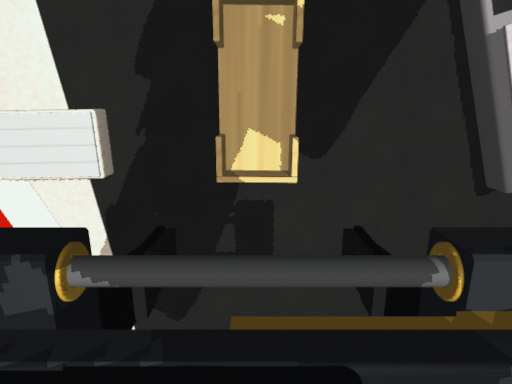

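The cradle's back wall has outer top corners at about (217,182) and (298,182). The gap runs along the walls from row 45 to row 137.

Run:
```python
from h import *
m,im=load("cr2"); g=cv2.cvtColor(im,cv2.COLOR_RGB2GRAY)
p=cv2.cornerSubPix(g,np.float32([[217,182],[298,182]]).reshape(-1,1,2),(3,3),(-1,-1),(3,50,.01)).reshape(-1,2)
P=ray(m,p,.04)[:,:2]; F=np.array([[.4686,-.3157],[.4818,-.2369]])
print(p,P,np.linalg.norm(P[1]-P[0]),np.arctan2(-(P[1]-P[0])[0],(P[1]-P[0])[1]))
L=P-F; print("len",np.linalg.norm(L,axis=1),"yaw",np.arctan2(L[:,1],L[:,0]),"centre",np.r_[P,F].mean(0))
print("gap",ray(m,[[214,46],[302,46],[217,137],[297,137]],.04)[:,:2].round(4).tolist())
m,im=load("pan2"); Q=ray(m,[[239,13],[297,13],[295,160],[240,160]],.088)[:,:2]; print("meter",Q.mean(0),Q.round(4).tolist())
```

```text
[[216.36891 181.848  ]
 [296.44736 182.27393]] [[ 0.63885413 -0.3449095 ]
 [ 0.65225618 -0.26697703]] 0.07907645308210436 -0.170304311700136
len [0.17274161 0.17308939] yaw [-0.16990998 -0.17465245] centre [ 0.56037758 -0.29112163]
gap [[0.5169, -0.3227], [0.5297, -0.2452], [0.596, -0.3357], [0.6085, -0.2605]]
meter [0.61107739 0.01621291] [[0.5487, -0.019], [0.5416, 0.0328], [0.6733, 0.0528], [0.6808, -0.0018]]
```

Run:
```python
from h import *
o=[np.pi,0,.139-np.pi]; p=np.array([.6110,.0159,.062])
manip.gripper_to(.087); manip.move_pose(p+[0,0,.08],o); print(manip.movel(p,rate=.1,guard=10))
manip.gripper_to(.03,30); s=manip.state(); print(s["gripper_width"],s["grip_force"])
manip.movel(p+[0,0,.09],rate=.12); s=manip.state(); print("held",s["gripper_width"],s["contact_force"],s["ft_torque"])
o2=[np.pi,0,-.170-np.pi]; c=np.array([.5604,-.2911,.014])
manip.move_pose(c+[0,0,.08],o2); print(manip.movel(c+[0,0,.045],rate=.1))
hit=manip.movel(c+[0,0,.004],rate=.04,guard=6); print("mid",hit,manip.state()["position"])
if not hit:
    print(manip.movel(c-[0,0,.003],rate=.012,guard=4)); s=manip.state(); print(s["position"],s["contact_force"],s["time_s"])
```

```text
False
0.05592556417036985 29.992205779999495
held 0.05564850628969865 [-0.79935448  0.34163353 -1.63147205] [3.96615418e-02 1.26753928e-06 2.40915696e-02]
False
mid False [ 0.56063074 -0.29127053  0.01827398]
True
[ 0.56060817 -0.29121732  0.01416768] [0.32818586 0.85754172 4.62096198] 36.2083
```

The meter touched down exactly at floor height, so I'll release it, retreat and check.

Run:
```python
from h import *
manip.gripper_to(.078); manip.pause(.2); c=np.array([.5604,-.2911,.014]); o=[np.pi,0,-.170-np.pi]
manip.movel(c+[0,0,.1],rate=.15); manip.move_pose([.645,-.305,.22],o); manip.pause(.2); shot("wrist","end"); shot("side","end_side"); print(manip.state()["time_s"],manip.state()["contact_force"])
```

```text
38.85 [ 0.26091278 -0.78546921 -0.63944603]
```

View pics/end.png

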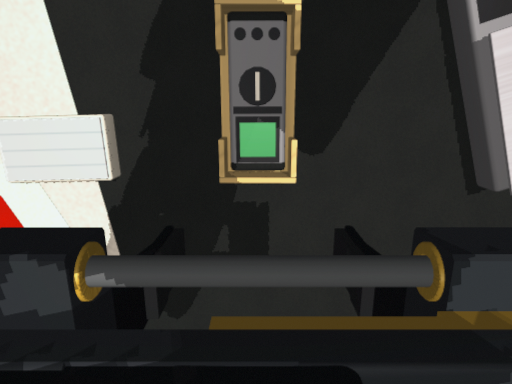

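The meter lies flat, screen up, between the cradle walls (about (228,12) to (288,170)), with even margins all round.

```bash
python3 -c "
from workcell import manip
print(manip.hand_in())"
```

```text
the job is handed in; nothing more can be done
None
```

The job is handed in at about 39 s: the meter was drawn out and laid on the pan, the wide key was held at about 6 N for over half a second, and the meter now lies flat and screen up in the cradle; no verdict was returned.

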